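# Load a bearing bush onto its spindle, press it home and rack it

## Task

Take the spindle out of its stand by the black handle and slide it through the bore of the greased brass bush lying in the cradle, pressing on with a push of about 12 N until the bush bears against the orange sprung yoke behind it and sits home on the spindle's shoulder; keep that push for about a second and never push much harder. Then lift the bush clear on the spindle, carry it over and lay the spindle back in its stand as it lay before, with the bush hanging on it between the two forks, and let go. Never touch the bush with the gripper and leave the other things on the bench alone.

Things in the scene. Friction and masses are not known exactly. Their poses are not given: they have to be found in the camera images.
- stand: fixed stand: blue base 120 x 76 x 10, two steel V forks (6 thick along x, 90 degree V, tips 72 above the bench, 49 wide over the tips). Origin on the bench under the middle of the forks; z up, x along the spindle, forks at x = -38 and +38. A spindle lying in both Vs has its axis 60 above the bench; it starts with its x axis along the stand's and its origin at stand x about -26.
- spindle: loose steel spindle, 0.16 kg; x is its axis, handle to tip; origin on the axis at the shoulder's front face. Along x: black round handle, 18 diameter, -68 to -18 (take it near -45); neck, 14 diameter, -18 to -5 (near fork here); shoulder disc, 29 diameter, -5 to 0; plain shaft, 14 diameter, 0 to 85 (far fork at 64); tip tapering to 8 diameter, 85 to 91. Any roll about x.
- spindle_seat (a point): point on the spindle's axis 20 in front of the shoulder face: the middle of a bush sitting home on the shoulder lies here, within the 2 mm radial play
- cradle: fixed cradle: aluminium plate 125 x 80 with two level steel rails, 10 diameter, along its x at y = +-22, tops 30 above the bench, from x = -60 to +60. Origin on the bench under its middle, z up; +x is the direction in which the spindle goes in; the -x end is open.
- backstop: fixed bracket behind the cradle, plate 60 x 80, block 32 high, same axes as the cradle; origin on the bench, 93 along the cradle's +x. It carries a clamped carriage with an orange U-shaped yoke, open at the top, whose prongs (24 gap for the spindle, floor of the gap 38.5, tops 60 above the bench) face the bush on either side of the bore.
- yoke_ref (a point): fixed point of the backstop, at the bush's axis height, where the yoke's face would stand if its carriage were set fully forward: 14 along the cradle's x. The real face stands 0 to 30 farther along +x; the setting differs each run and is not measured, so it must be felt. The yoke yields 0.4 mm per N along +x, at most 8 mm, then it is hard.
- bush: greased brass bush, plain tube, outer diameter 56, bore 18 right through, 40 long, about 0.25 kg. Origin at its centre, x along the bore. It lies loose on the rails, axis level along the cradle's x and 50 above the bench, its middle 12 to 28 on the -x side of the cradle's middle. It slides along the rails with a drag of 1 to 4 N.
- stack_bin: yellow open stacking bin of small fittings, 130 x 111 x 60 high; bystander. Origin under its middle; not to be moved.
- threadlock: red bottle with white nozzle, 34 x 32 x 98 high, standing; bystander. Origin under its middle; not to be moved.
- cup_1: turned aluminium cup, 36 across, 43 high, standing; bystander. Origin under its middle; not to be moved.
- cup_2: another turned cup of the same size, darker grey, standing; bystander. Origin under its middle; not to be moved.
- marker: marker pen with black cap, 130 long, 15 thick, lying; bystander. Origin under its middle; not to be moved.
There are look-alikes about, which are no part of the job. Of the things that look like the bush, the larger one is meant.

How it is judged:
On the way, in this order (a step that is already met when the one before it is completed fails the run):
1. the spindle is through the bore, the bush home against its shoulder (middle within 6 mm of the seat point) and pressed on the sprung yoke with more than 5 N for 0.4 s (contact force between bush and backstop above 5 N and distance between bush and spindle_seat below 0.006 m and angle between the x axis of bush and the x axis of spindle, either way round below 0.12 rad), for 0.4 s.
2. the bush is lifted clear on the spindle (height (world z) of bush above 0.075 m and distance between bush and spindle_seat below 0.03 m), for 0.2 s.
At the end, for the whole second after the job is handed in: The spindle lies at rest in both forks as it lay before (lengthwise within 8 mm, sideways and in height within 6 and 5 mm, axis within 0.08 rad), the bush hangs on its shaft between the forks (middle within 26 mm of the seat point), at rest, all released (distance between bush and spindle_seat below 0.026 m and contact force between bush and spindle above 1 N and x of spindle in the frame of stand between -0.034 and -0.018 m and y of spindle in the frame of stand between -0.006 and 0.006 m and z of spindle in the frame of stand between 0.055 and 0.065 m and angle between the x axis of spindle and the x axis of stand, either way round below 0.08 rad and linear speed of each of bush, spindle below 0.03 m/s); the robot touches nothing.
It fails at once if the bush is pushed on the yoke with more than 18 N (contact force between bush and backstop above 18 N).
It fails at once if the spindle is forced on the bush with more than 25 N (contact force between spindle and bush above 25 N).
It fails at once if the gripper or arm touches the greased bush (contact force between any of the fingers, the arm and bush above 0.5 N).
It fails at once if the bush is dropped off the cradle or stand (height (world z) of bush below 0.035 m).
It fails at once if a bystander is moved more than 20 mm (distance of any of stack_bin, threadlock, cup_1, cup_2, marker from where it was at the start of the episode above 0.02 m).
It also fails if it takes over 72 s, if anything falls off the work surface, if the arm or the gripper's body presses on something with over 40 N, if the wrist force passes 120 N, or if a joint passes its speed limit or range.

## Robot

A 6-joint arm with a two-finger parallel gripper is mounted at the origin on a cart in front of the work surface, level with it; the furniture and walls round the work are solid. World frame = base frame: x ahead of the robot, y to its left, z up, the work surface at z = 0. Lengths are in m, angles in rad, forces in N, time in s.
With the tool pointing down it reaches from about 0.35 to 0.975 m from the base axis. Payload 4.9 kg.
Tool frame: the origin (TCP) lies midway between the tips of the shut fingers; the grasp point (between the pads) lies 19 mm behind it; z points along the fingers, y is the direction in which the jaws open and shut (so a half turn about z gives the same grasp; the last joint's range is limited). The gripper opens to 85 mm and grips with 20 to 120 N. Pads are 22 mm wide; open, the fingers measure 114 mm over their backs; the gripper's body (76 mm by 85 mm) begins 54 mm behind the grasp point. The pads swing forward as they close: fully open they stand 13 mm farther back than shut.
Start: joints at [0.985, 0.053, 1.613, -0, 1.476, -0.119], TCP at [0.281, 0.558, 0.231] pointing down, gripper open.
Joint ranges: [-3.01, 3.01], [-1.01, 2.22], [0.06, 2.58], [-1.02, 4.17], [0.09, 2.62], [-3.14, 3.14]. Speed limits (rad/s): [2.57, 2.57, 3.14, 3.14, 3.14, 3.14].

## Interface

Orientations are given as a unit quaternion [w, x, y, z].
In Python, from plant import manip, cams gives the robot as it stands.
- The arm moves only by the tool jog_arm, never from a script. Its argument "targets" is a list of rows, each a list of 4 numbers: the shift along the tool's x, y, z in m, then the turn about the tool's z in degrees. A call has 1 to 5 rows; each row is the pose to reach, as a shift and turn from the pose commanded when the call began, along the tool's axes at that moment; what a row does not reach only later rows make up. A row lasts 1/12 s, in which the tool goes at most 41.7 mm and 7.16 degrees, less where a joint would pass 70% of its speed; a pose out of reach is approached as far as the arm can. A call with a gripper value outside its range is refused whole. "fingers" is the opening, from 0 (shut) to 1 (fully open), set as the call begins (left out, the last holds). The fingers move at their own pace and stop on an object; the grip force is fixed at half the most. Time passes only in rows, so rows that repeat a pose let the fingers close. It gives the time, the measured TCP pose, the force and the opening at its end, in the units of the state.
- manip.state(): the state, without advancing time (a new reading comes with each control period).
- cams.grab_frame(name): name is "scene" or "top" or "wrist"; returns the picture (420x560x3 uint8, red, green, blue); there is no depth.
- cams.get_calibration(name): a dict with "camera_matrix" (3x3 intrinsics, pixels), "distortion" ([k1, k2, p1, p2, k3] as OpenCV has them; the pictures are not rectified), "cam_to_world" (4x4, takes a point from camera to world coordinates). Camera axes: x right, y up, looking along -z (the intrinsics and any distortion apply to the point x, -y, -z); pixel columns grow to the right and rows downward; lengths in m; the calibration is good to about 2 mm. A picture is of the moment at which its call begins: read the wrist's pose just before it. get_calibration takes no time and is no camera call; for the wrist camera it gives the pose at the moment of the call.
- manip.job_done(): hands the job in, once; it reports no verdict.
The state is a dict: "time": time; "joint_pos": joint angles; "joint_vel": joint speeds; "joint_efforts": joint torques, N m; "tool_pos": TCP position; "tool_rot": TCP orientation; "contact_force": force on the tool from outside, world axes, zero at the start; "ft_torque": the same for the moment, N m; "gripper_width": opening from 0.0 (shut) to 1.0 (fully open).
Only numpy, scipy, OpenCV 4.12 (cv2) and the standard library are available. Lean on these libraries where they do the work, as an engineer would, in place of code of your own. Each camera call takes 0.05 s, during which the arm holds its last target. There are 200 camera calls.

## Working session

There is one attempt and no reset: what is moved stays moved. The work goes in short steps, Python scripts to look and compute and a tool call to move; the robot and the scene stay as the last step left them, time stands still between calls to the robot, and variables do not carry over. Pictures are saved under pics/ and viewed, about 8 in all and at most 12, crops included, and the job is handed in when it is done.

Besides the shell and the picture viewer there is one more tool, called after "Call:" by a JSON object that holds its "name" and its "arguments". jog_arm: Moves the arm, as the interface text tells. Its arguments: {"type":"object","properties":{"targets":{"type":"array"},"fingers":{"type":"number"}},"required":["targets"]}

```bash
mkdir -p pics; ls; python3 - <<'E'
from plant import manip, cams
import cv2, numpy as np
s=manip.state(); print({k:np.round(v,4).tolist() for k,v in s.items()})
ims=[]
for n in ["scene","top","wrist"]:
    c=cams.get_calibration(n); print(n,np.round(c["camera_matrix"],1).tolist(),c["distortion"],np.round(c["cam_to_world"],3).tolist())
    im=cams.grab_frame(n)[:,:,::-1]; cv2.imwrite(f"pics/{n}0.png",im); ims.append(im)
E
```

```text
pics
{'time': 0.0, 'joint_pos': [0.985, 0.0533, 1.6143, 0.0, 1.476, -0.119], 'joint_vel': [-0.0014, -0.0008, 0.0001, 0.0012, 0.0007, -0.0002], 'joint_efforts': [-0.0005, -39.369, -37.0175, -0.0003, 0.0071, -0.0], 'tool_pos': [0.2809, 0.5576, 0.2301], 'tool_rot': [-0.0004, 0.2313, 0.9729, -0.001], 'contact_force': [0.1757, 0.2944, -0.4297], 'ft_torque': [0.0032, 0.0221, -0.0122], 'gripper_width': 1.0028}
scene [[425.5, 0.0, 275.7], [0.0, 425.5, 212.0], [0.0, 0.0, 1.0]] [-0.10270561  0.          0.          0.          0.        ] [[-0.625, 0.361, -0.692, -0.047], [-0.78, -0.276, 0.561, 0.708], [0.011, 0.891, 0.454, 0.487], [0.0, 0.0, 0.0, 1.0]]
top [[514.1, 0.0, 284.7], [0.0, 514.1, 205.3], [0.0, 0.0, 1.0]] [-0.04545011  0.          0.          0.          0.        ] [[-0.047, 0.978, -0.205, 0.401], [-0.999, -0.045, 0.011, 0.233], [0.001, 0.205, 0.979, 0.941], [0.0, 0.0, 0.0, 1.0]]
wrist [[344.2, 0.0, 274.8], [0.0, 344.2, 212.0], [0.0, 0.0, 1.0]] [-0.05622986  0.          0.          0.          0.        ] [[0.449, -0.845, -0.291, 0.206], [0.894, 0.424, 0.148, 0.596], [-0.002, -0.326, 0.945, 0.373], [0.0, 0.0, 0.0, 1.0]]
```

View pics/top0.png

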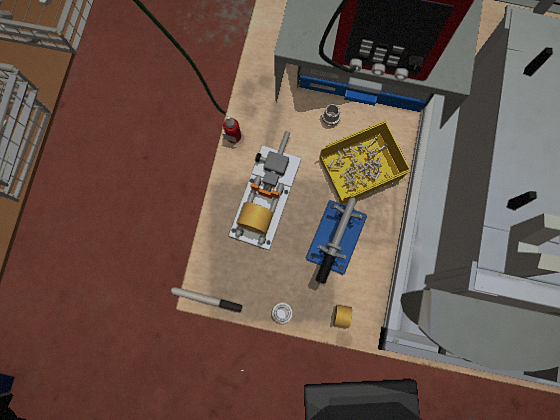

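View pics/scene0.png

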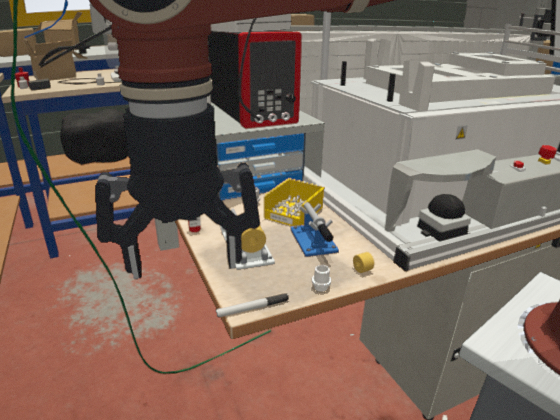

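The top view shows the cradle with the bush near (256,218) and the yoke near (266,187). The stand is near (337,237), with the spindle handle at (322,270) and its tip up-image near (348,205). The decoy bush is at (343,316). In the scene view the gripper hangs in front of the bush.

```bash
cat > h.py <<'E'
import cv2, numpy as np
from plant import manip, cams
def ray(c,px):
    K=np.array(c["camera_matrix"],float); D=np.array(c["distortion"],float); T=np.array(c["cam_to_world"])
    u=cv2.undistortPoints(np.array(px,float).reshape(-1,1,2),K,D).reshape(-1,2)
    d=np.c_[u[:,0],-u[:,1],-np.ones(len(u))]@T[:3,:3].T
    return T[:3,3],d/np.linalg.norm(d,axis=1)[:,None]
def onz(c,px,z):
    o,d=ray(c,px); return o+d*((z-o[2])/d[:,2])[:,None]
def tri(c1,p1,c2,p2):
    o1,d1=ray(c1,[p1]); o2,d2=ray(c2,[p2]); d1=d1[0];d2=d2[0]
    A=np.c_[d1,-d2]; t=np.linalg.lstsq(A,o2-o1,rcond=None)[0]
    a=o1+t[0]*d1;b=o2+t[1]*d2; return (a+b)/2,np.linalg.norm(a-b)
def proj(c,P):
    K=np.array(c["camera_matrix"],float); D=np.array(c["distortion"],float); T=np.array(c["cam_to_world"])
    q=(np.array(P,float).reshape(-1,3)-T[:3,3])@T[:3,:3]; q=q*[1,-1,-1]
    return cv2.projectPoints(q,np.zeros(3),np.zeros(3),K,D)[0].reshape(-1,2)
E
python3 - <<'E'
from h import *
c=cams.get_calibration("top")
np.set_printoptions(precision=4,suppress=True)
print("handle end,tip",onz(c,[[321,279],[351,200]],.06))
print("bush c",onz(c,[[256,218]],.06)); print("backstop shaft",onz(c,[[287,135],[240,240],[302,150]],[.03]))
print("stand base corners",onz(c,[[328,201],[367,210],[346,273],[306,263]],.01))
print("bin, cups, bottle",onz(c,[[365,160],[282,313],[332,115],[231,130]],.03))
im=cv2.imread("pics/top0.png")[100:320,200:420]
cv2.imwrite("pics/top0c.png",cv2.resize(im,None,fx=2.7,fy=2.7,interpolation=cv2.INTER_CUBIC))
E
```

```text
handle end,tip [[0.455  0.1671 0.06  ]
 [0.59   0.106  0.06  ]]
bush c [[0.5656 0.2739 0.06  ]]
backstop shaft [[0.7259 0.212  0.03  ]
 [0.5326 0.3053 0.03  ]
 [0.6954 0.1856 0.03  ]]
stand base corners [[0.6008 0.1417 0.01  ]
 [0.5805 0.0706 0.01  ]
 [0.4666 0.1176 0.01  ]
 [0.488  0.1888 0.01  ]]
bin, cups, bottle [[0.6708 0.0703 0.03  ]
 [0.4013 0.2361 0.03  ]
 [0.7617 0.1254 0.03  ]
 [0.7407 0.3162 0.03  ]]
```

View pics/top0c.png

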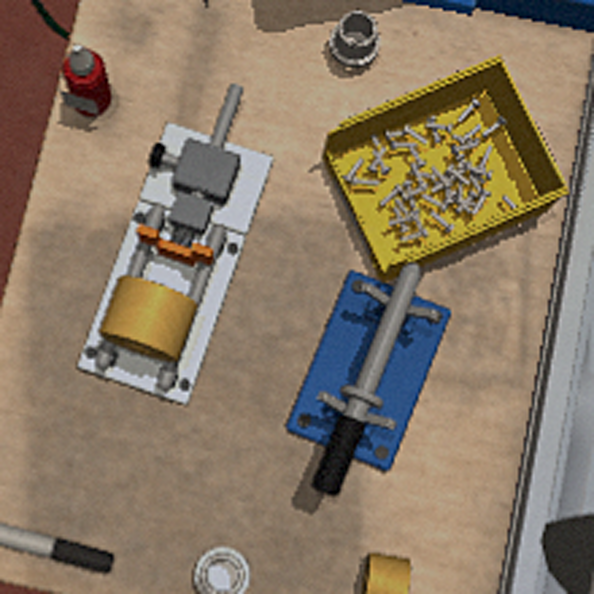

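The crop shows the spindle with its handle at (340,460), shoulder at (360,397) and tip at (410,270), next to the bin. The bush is at (148,318) with the orange yoke at (175,243) behind it. Next I'll bring the wrist camera over the scene.

Call:
{"name": "jog_arm", "arguments": {"targets": [[-0.185,-0.094,0,0],[-0.185,-0.094,0,0],[-0.185,-0.094,0,0],[-0.185,-0.094,0,0],[-0.185,-0.094,0,0]]}}

```text
time: 0.57
tool_pos: [0.4047, 0.3892, 0.231]
tool_rot: [-0.0, 0.231, 0.973, -0.0]
contact_force: [0.0, -0.4, -0.3]
gripper_width: 0.998
```

Call:
{"name": "jog_arm", "arguments": {"targets": [[-0.144,-0.074,0,0],[-0.144,-0.074,0,0],[-0.144,-0.074,0,0],[-0.144,-0.074,0,0],[-0.144,-0.074,0,0]]}}

```text
time: 0.98
tool_pos: [0.5024, 0.2551, 0.231]
tool_rot: [0.001, 0.235, 0.972, -0.001]
contact_force: [-0.3, 0.2, -0.3]
gripper_width: 1.0
```

```bash
cat > snap.py <<'E'
import sys,json; from h import *
np.set_printoptions(precision=4,suppress=True)
n,cam=sys.argv[1],sys.argv[2]
s=manip.state(); c=cams.get_calibration(cam); im=cams.grab_frame(cam)
cv2.imwrite(f"pics/{n}.png",im[:,:,::-1])
json.dump({k:np.array(v).tolist() for k,v in c.items()},open(f"pics/{n}.json","w"))
print(s["time"],s["tool_pos"],s["tool_rot"],s["gripper_width"],s["contact_force"])
E
python3 snap.py w1 wrist
```

```text
0.9833 [0.5024 0.2551 0.231 ] [ 0.0008  0.2346  0.9721 -0.001 ] 1.000348386032343 [-0.2802  0.1791 -0.3151]
```

Call:
{"name": "jog_arm", "arguments": {"targets": [[0.0,-0.12,0,0],[0.0,-0.12,0,0],[0.0,-0.12,0,0],[0.0,-0.12,0,0],[0.0,-0.12,0,0]]}}

```text
time: 1.45
tool_pos: [0.4445, 0.1527, 0.2311]
tool_rot: [0.0, 0.232, 0.973, 0.0]
contact_force: [0.7, 0.0, 0.6]
gripper_width: 1.0
```

```bash
python3 snap.py w2 wrist; python3 snap.py s2 scene;  python3 -c "
import cv2,numpy as np
cv2.imwrite('pics/w12.png',np.vstack([cv2.imread('pics/w1.png')[60:360],cv2.imread('pics/w2.png')[60:360]]))"
```

```text
1.45 [0.4445 0.1527 0.2311] [0.0001 0.2319 0.9728 0.0004] 1.0000777344591598 [0.6969 0.0354 0.6382]
1.5 [0.4451 0.1534 0.2314] [0.0002 0.2312 0.9729 0.0004] 1.0010019156240086 [-0.2631 -0.2106  0.2164]
```

View pics/w12.png

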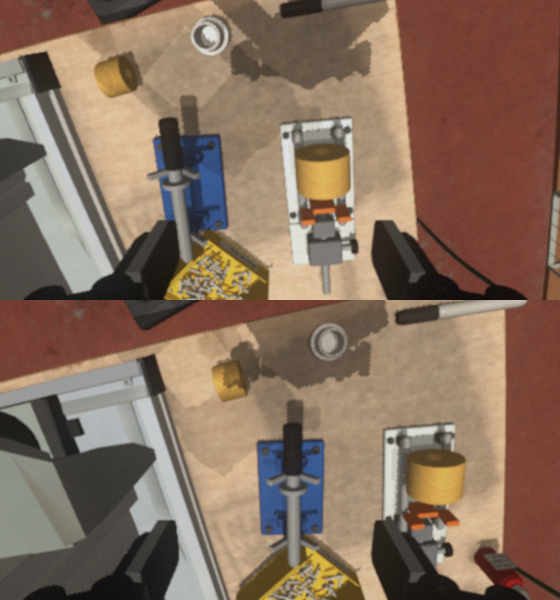

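The stacked wrist views show the handle at about (170,145) in view 1 and (292,450) in view 2. The bush is at (323,170) and (436,475), with the yoke just below it in both. From these I'll compute the axis lines by intersecting planes.

```bash
cat > meas.py <<'E'
from h import *; import json
np.set_printoptions(precision=4,suppress=True)
def load(n): return cv2.imread(f"pics/{n}.png"),json.load(open(f"pics/{n}.json"))
def blob(im,roi,kind):
    x0,x1,y0,y1=roi; hsv=cv2.cvtColor(im,cv2.COLOR_BGR2HSV); m=np.zeros(im.shape[:2],np.uint8)
    k={"black":((0,0,0),(180,255,45)),"brass":((15,110,60),(30,255,255)),"steel":((0,0,95),(180,60,255)),"orange":((3,150,80),(13,255,255))}[kind]
    m[y0:y1,x0:x1]=cv2.inRange(hsv,k[0],k[1])[y0:y1,x0:x1]
    n,l,s,_=cv2.connectedComponentsWithStats(m); i=1+np.argmax(s[1:,4]); return l==i,s[i]
def edges(m,r0,r1):
    L=[];R=[]
    for r in range(r0,r1):
        c=np.flatnonzero(m[r])
        if len(c): L.append((c[0]-.5,r)); R.append((c[-1]+.5,r))
    return np.array(L),np.array(R)
def plane(c,L,R):
    o,dl=ray(c,L);_,dr=ray(c,R); d=dl+dr; d/=np.linalg.norm(d,axis=1)[:,None]
    n=np.linalg.svd(d)[2][2]; return o,n,np.abs(d@n).max()
def axis(planes):
    N=np.array([p[1] for p in planes]); b=np.array([p[1]@p[0] for p in planes])
    d=np.cross(N[0],N[1]); d/=np.linalg.norm(d); d*=np.sign(d[0]); p=np.linalg.lstsq(N,b,rcond=None)[0]; return p,d
def closest(p,d,c,px):
    o,e=ray(c,[px]); t=np.linalg.lstsq(np.c_[d,-e[0]],o-p,rcond=None)[0]; return p+t[0]*d
E
cat > m1.py <<'E'
from meas import *
V={"w1":load("w1"),"w2":load("w2")}
R={"handle":{"w1":(150,196,165,250),"w2":(272,312,170,250)},"bush":{"w1":(280,365,190,275),"w2":(395,480,195,285)}}
for k,kind in (("handle","black"),("bush","brass")):
    P=[];
    for v in V:
        im,c=V[v]; m,s=blob(im,R[k][v],kind); y0,h=s[1],s[3]
        a,b=(y0+8,y0+h-8) if k=="handle" else (y0+15,y0+h-12)
        L,Rr=edges(m,a,b); p=plane(c,L,Rr); P.append(p); print(k,v,s,"res",p[2],"w",(Rr-L)[:,0].mean())
    p,d=axis(P); print(k,"dir",d,"ang",np.degrees(np.arctan2(d[1],d[0])),"pitch",np.degrees(np.arcsin(d[2])))
    for v in V:
        im,c=V[v]; m,s=blob(im,R[k][v],kind); rows=(s[1],s[1]+s[3])
        for r in rows:
            L,Rr=edges(m,max(r-6,s[1]),min(r+6,s[1]+s[3])); x=(L[:,0]+Rr[:,0]).mean()/2
            print("  ",v,r,closest(p,d,c,(x,r-.5)))
E
python3 m1.py
```

```text
handle w1 [170 179  14  50 334] res 0.003691107621782866 w 7.852941176470588
handle w2 [283 183  19  52 844] res 0.001480017814946493 w 17.416666666666668
handle dir [ 0.8908 -0.4524  0.0427] ang -26.92452951917536 pitch 2.448135424376066
   w1 179 [0.4531 0.1688 0.0449]
   w1 229 [0.4995 0.1453 0.0471]
   w2 183 [0.4519 0.1694 0.0448]
   w2 235 [0.5003 0.1448 0.0472]
bush w1 [ 296  204   54   57 2704] res 0.0011433174207346457 w 52.9
bush w2 [ 407  210   59   56 2882] res 0.001440116736173898 w 57.13793103448276
bush dir [ 0.9301 -0.3668  0.0176] ang -21.52348035573668 pitch 1.0104779863756672
   w1 204 [0.5407 0.2869 0.05  ]
   w1 261 [0.5985 0.2642 0.0511]
   w2 210 [0.5407 0.287  0.05  ]
   w2 266 [0.5984 0.2642 0.0511]
```

```bash
cat >> meas.py <<'E'
def handle_mask(im,roi):
    x0,x1,y0,y1=roi; b,g,r=[im[:,:,i].astype(int) for i in range(3)]; m=np.zeros(im.shape[:2],np.uint8)
    m[y0:y1,x0:x1]=((r<75)&(g<75)&(b<75)&(b-r<22))[y0:y1,x0:x1]
    n,l,s,_=cv2.connectedComponentsWithStats(m); i=1+np.argmax(s[1:,4]); return l==i,s[i]
E
python3 - <<'E'
from meas import *
R={"w1":(150,196,165,250),"w2":(272,312,170,250)}
P=[]
for v in R:
    im,c=load(v); m,s=handle_mask(im,R[v]); L,Rr=edges(m,s[1]+6,s[1]+s[3]-8); p=plane(c,L,Rr);P.append(p); print(v,s,p[2],(Rr-L)[:,0])
    x0,x1,y0,y1=R[v]
    print(im[210,x0:x1].tolist()) if v=="w1" else 0
p,d=axis(P);print(p+d*(.5-p[0])/d[0],d,np.degrees(np.arctan2(d[1],d[0])))
a=[]
for v in R:
    im,_=load(v); a.append(cv2.resize(im[150:400,120:480] if v=="w1" else im[150:400,200:560],None,fx=2.1,fy=1.15*1.05))
    
im=load("w1")[0][165:365,140:365]; im2=load("w2")[0][165:365,255:480]
cv2.imwrite("pics/c12.png",cv2.resize(np.hstack([im,im2]),None,fx=1.77*1,fy=1.77,interpolation=cv2.INTER_CUBIC))
# white plate edges in w1: left edge and right edge per row
im,c=load("w1"); hsv=cv2.cvtColor(im,cv2.COLOR_BGR2HSV)
b,g,r=[im[:,:,i].astype(int) for i in range(3)]
m=((np.abs(r-b)<18)&(r>165)).astype(np.uint8); m[:, :270]=0; m[:,370:]=0; m[:170]=0;m[335:]=0
for name,sl in (("L",0),("R",-1)):
    pts=np.array([(np.flatnonzero(m[q])[sl]+(.5 if sl else -.5),q) for q in range(185,320) if m[q].sum()>3])
    for it in range(4):
        f=np.polyfit(pts[:,1],pts[:,0],1); e=pts[:,0]-np.polyval(f,pts[:,1]); pts=pts[np.abs(e)<max(1.,1.5*e.std())]
    q=np.array([[np.polyval(f,200),200],[np.polyval(f,310),310]]); W=onz(c,q,.008); dd=W[1]-W[0]; print(name,len(pts),q,W,np.degrees(np.arctan2(dd[1],dd[0])))
E
```

```text
w1 [ 157  178   39   55 1250] 0.01910902629731869 [19. 18. 18. 18. 18. 19. 19. 18. 18. 18. 35. 35. 36. 39. 32. 19. 19. 19.
 19. 19. 20. 20. 20. 21. 22. 22. 33. 33. 33. 25. 29. 32. 32. 31. 32. 32.
 32. 31. 30. 29. 29.]
[[150, 188, 219], [152, 190, 220], [151, 187, 218], [145, 171, 198], [138, 134, 145], [139, 101, 89], [139, 94, 71], [128, 90, 71], [108, 84, 72], [97, 81, 77], [89, 80, 78], [77, 70, 72], [57, 55, 58], [44, 45, 51], [34, 40, 47], [36, 42, 47], [38, 44, 49], [34, 41, 46], [34, 39, 43], [39, 43, 49], [37, 40, 45], [36, 41, 47], [33, 37, 42], [35, 41, 45], [36, 42, 46], [33, 36, 42], [36, 39, 44], [30, 36, 41], [29, 33, 36], [29, 32, 36], [33, 33, 37], [42, 36, 37], [56, 40, 37], [65, 50, 45], [62, 47, 41], [61, 45, 40], [63, 46, 42], [63, 47, 41], [58, 41, 36], [59, 45, 39], [61, 43, 38], [61, 46, 40], [60, 46, 38], [58, 43, 37], [63, 48, 42], [57, 40, 35]]
w2 [ 272  179   40   60 1072] 0.014537721481470355 [18. 18. 19. 19. 19. 19. 18. 18. 18. 18. 19. 19. 18. 19. 20. 34. 31. 19.
 19. 18. 17. 18. 18. 17. 17. 18. 19. 20. 20. 20. 24. 25. 23. 19. 19. 19.
 20. 20. 21. 21. 21. 20. 20. 19. 19. 19.]
[0.5    0.1453 0.038 ] [ 0.8272 -0.392  -0.4025] -25.354898033266654
L 131 [[280.9289 200.    ]
 [291.9582 310.    ]] [[0.5312 0.2482 0.008 ]
 [0.6663 0.1957 0.008 ]] -21.234966615682414
R 97 [[351.9214 200.    ]
 [353.6926 310.    ]] [[0.5671 0.3186 0.008 ]
 [0.702  0.2648 0.008 ]] -21.783025459199973
```

View pics/c12.png

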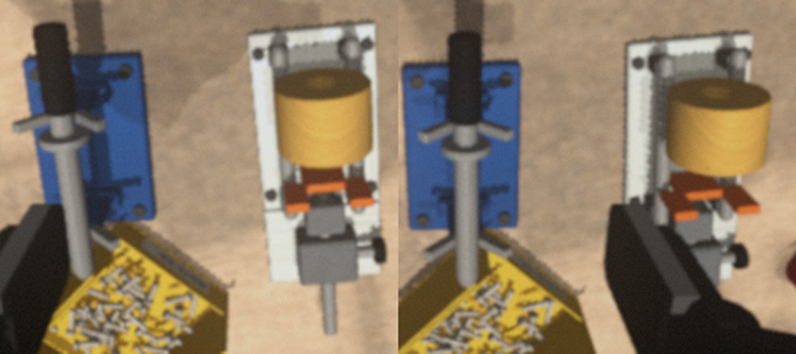

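The crops show handle, shoulder and shaft clearly in both views: handle at (52,65) and (464,75), shaft at (72,200) and (467,215). I'll mask the handle more tightly and add the shaft.

```bash
cat > m2.py <<'E'
from meas import *
R={"w1":((150,196,165,250),(165,200,258,298)),"w2":((272,312,170,250),(278,312,258,298))}
P={"h":[],"s":[]}; ends={}
for v in R:
    im,c=load(v); b,g,r=[im[:,:,i].astype(int) for i in range(3)]
    for k,roi,m0 in (("h",R[v][0],(r<68)&(b-r<4)),("s",R[v][1],(r>85)&(b-r<25)&(r-b<35))):
        x0,x1,y0,y1=roi; m=np.zeros(r.shape,np.uint8); m[y0:y1,x0:x1]=m0[y0:y1,x0:x1]
        m=cv2.morphologyEx(m,cv2.MORPH_OPEN,np.ones((3,5),np.uint8))
        n,l,s,_=cv2.connectedComponentsWithStats(m); i=1+np.argmax(s[1:,4]); m=l==i; s=s[i]
        L,Rr=edges(m,s[1]+6,s[1]+s[3]-6); w=(Rr-L)[:,0]; ok=np.abs(w-np.median(w))<2; L,Rr=L[ok],Rr[ok]
        p=plane(c,L,Rr); P[k].append(p); print(v,k,s,"res",p[2],w)
        if k=="h": ends[v]=((L[:8,0]+Rr[:8,0]).mean()/2,s[1]-.5),((L[-8:,0]+Rr[-8:,0]).mean()/2,s[1]+s[3]-.5),c
for k in P:
    p,d=axis(P[k]); print(k,"at x=.5",p+d*(.5-p[0])/d[0],"at .55",p+d*(.55-p[0])/d[0],d,np.degrees(np.arctan2(d[1],d[0])))
    if k=="h":
        for v in ends: print(v,closest(p,d,ends[v][2],ends[v][0]),closest(p,d,ends[v][2],ends[v][1]))
E
python3 m2.py
```

```text
w1 h [160 178  23  52 908] res 0.0020565439105529166 [18. 18. 18. 18. 17. 17. 17. 17. 17. 18. 18. 18. 18. 18. 18. 17. 17. 17.
 17. 17. 17. 18. 18. 19. 19. 19. 19. 19. 18. 18. 18. 18. 18. 19. 19. 19.
 19. 18. 18. 18.]
w1 s [172 258  18  40 482] res 0.001167221622373105 [12. 12. 12. 13. 13. 13. 12. 12. 12. 12. 12. 13. 12. 12. 12. 12. 12. 12.
 12. 12. 12. 12. 12. 11. 11. 11. 12. 12.]
w2 h [283 182  19  53 908] res 0.00114844566586647 [18. 18. 18. 18. 18. 18. 18. 18. 18. 18. 18. 19. 19. 19. 17. 17. 16. 16.
 16. 17. 17. 17. 17. 17. 17. 17. 17. 18. 18. 18. 17. 17. 17. 17. 17. 17.
 17. 17. 17. 17. 17.]
w2 s [287 258  13  40 520] res 2.9561248518319265e-06 [13. 13. 13. 13. 13. 13. 13. 13. 13. 13. 13. 13. 13. 13. 13. 13. 13. 13.
 13. 13. 13. 13. 13. 13. 13. 13. 13. 13.]
h at x=.5 [0.5    0.1446 0.0572] at .55 [0.55   0.1198 0.0533] [ 0.8937 -0.4431 -0.07  ] -26.370534059738503
w1 [0.4484 0.1702 0.0613] [0.4963 0.1464 0.0575]
w2 [0.4469 0.1709 0.0614] [0.4963 0.1464 0.0575]
s at x=.5 [0.5    0.1455 0.0633] at .55 [0.55   0.1216 0.0612] [ 0.9013 -0.4314 -0.039 ] -25.57821199566068
```

Spindle axis: angle about −25.6°, height about 0.060, with the handle grasp point near (0.470, 0.159). Bush axis: −21.5°, height 0.050. Both heights agree with the text, so I'll go and grasp with TCP z at about 0.044.

Call:
{"name": "jog_arm", "arguments": {"targets": [[-0.02,0.017,0.04,-1.1],[-0.02,0.017,0.08,-1.1],[-0.02,0.017,0.11,-1.1],[-0.02,0.017,0.12,-1.1],[-0.02,0.017,0.12,-1.1]], "fingers": 0.6}}

```text
time: 1.97
tool_pos: [0.4684, 0.1597, 0.1075]
tool_rot: [-0.004, 0.221, 0.975, -0.001]
contact_force: [-0.1, 0.2, -0.1]
gripper_width: 0.598
```

```bash
python3 snap.py w3 wrist; python3 -c "
from h import *
np.set_printoptions(precision=4,suppress=True)
s=manip.state();w,x,y,z=s['tool_rot'];a=2*np.arctan2(y,x);print(np.degrees(a))
import cv2
im=cv2.imread('pics/w3.png');cv2.imwrite('pics/w3.png',im)"
```

```text
1.9667 [0.4684 0.1597 0.1075] [-0.0038  0.2211  0.9752 -0.0015] 0.5981749838640811 [-0.1378  0.2028 -0.0535]
154.4416222009104
```

View pics/w3.png

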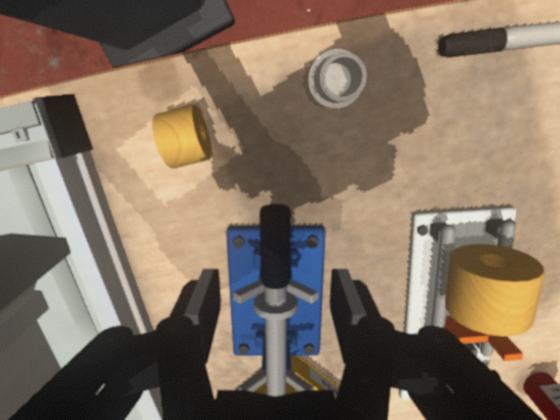

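The gripper straddles the spindle symmetrically, with the handle at (275,245) and the fingers at (200,330) and (350,330). Next I check the projection of the planned grasp point and re-measure the spindle from w2 and w3.

```bash
python3 - <<'E'
from meas import *
im,c=load("w3"); print(proj(c,[[.470,.159,.06],[.4684,.1597,.1075],[.4484,.1702,.06],[.4963,.1464,.06]]))
b,g,r=[im[:,:,i].astype(int) for i in range(3)]
m=np.zeros(r.shape,np.uint8); m[190:300,240:310]=((r<68)&(b-r<4))[190:300,240:310]
m=cv2.morphologyEx(m,cv2.MORPH_OPEN,np.ones((3,9),np.uint8))
n,l,s,_=cv2.connectedComponentsWithStats(m); i=1+np.argmax(s[1:,4]); print(s[i]); L,R=edges(l==i,s[i][1]+8,s[i][1]+s[i][3]-10); print((R-L)[:,0])
ok=np.abs((R-L)[:,0]-np.median((R-L)[:,0]))<2
M=(L+R)[ok]/2; W=onz(c,M,.06); f=np.polyfit(W[:,0],W[:,1],1); print("line",np.degrees(np.arctan(f[0])),np.polyval(f,.47),onz(c,[[274,s[i][1]],[274,s[i][1]+s[i][3]]],.06))
E
```

```text
[[274.3008 243.7165]
 [273.5722 281.2826]
 [275.6958 205.2983]
 [274.2221 285.9939]]
[ 259  204   32   51 1264]
[30. 30. 31. 31. 31. 31. 31. 30. 30. 30. 31. 31. 32. 32. 31. 30. 29. 28.
 28. 27. 28. 28. 28. 28. 27. 27. 27. 26. 26. 27. 27. 27. 12.]
line -28.50884922707304 0.15872046505510023 [[0.4473 0.1697 0.06  ]
 [0.4767 0.1556 0.06  ]]
```

Call:
{"name": "jog_arm", "arguments": {"targets": [[0,0,0.03,0],[0,0,0.05,0],[0,0,0.06,0],[0,0,0.06,0],[0,0,0.06,0]]}}

```text
time: 2.43
tool_pos: [0.4723, 0.1595, 0.0532]
tool_rot: [0.001, 0.222, 0.975, 0.001]
contact_force: [-0.7, 0.2, -0.0]
gripper_width: 0.599
```

Call:
{"name": "jog_arm", "arguments": {"targets": [[0.002,0,0.006,0],[0.002,0,0.006,0],[0.002,0,0.006,0],[0.002,0,0.006,0],[0.002,0,0.006,0]]}}

```text
time: 2.85
tool_pos: [0.4695, 0.16, 0.0459]
tool_rot: [0.0, 0.222, 0.975, 0.0]
contact_force: [0.4, -0.8, 0.4]
gripper_width: 0.6
```

```bash
cat > st.py <<'E'
from h import *
np.set_printoptions(precision=4,suppress=True)
s=manip.state(); w,x,y,z=s["tool_rot"]
print(s["time"],s["tool_pos"],"ang",np.degrees(2*np.arctan2(y,x))%360,"F",s["contact_force"],"T",s["ft_torque"],s["gripper_width"])
E
python3 st.py
```

```text
2.85 [0.4695 0.16   0.0459] ang 154.35349339392414 F [ 0.391  -0.7631  0.4092] T [ 0.0195  0.0131 -0.0284] 0.6002761322595298
```

Call:
{"name": "jog_arm", "arguments": {"targets": [[0,0,0.0015,0],[0,0,0.0015,0],[0,0,0.0015,0],[0,0,0.0015,0],[0,0,0.0015,0]], "fingers": 0}}

```text
time: 3.27
tool_pos: [0.4689, 0.1596, 0.0437]
tool_rot: [-0.0, 0.222, 0.975, -0.0]
contact_force: [-1.7, -2.1, 1.1]
gripper_width: 0.187
```

Call:
{"name": "jog_arm", "arguments": {"targets": [[0,0,0,0],[0,0,0,0],[0,0,0,0],[0,0,0,0],[0,0,0,0]]}}

```text
time: 3.68
tool_pos: [0.4689, 0.1597, 0.0437]
tool_rot: [-0.0, 0.222, 0.975, -0.0]
contact_force: [-2.4, -2.1, 1.5]
gripper_width: 0.188
```

Call:
{"name": "jog_arm", "arguments": {"targets": [[0,0,-0.005,0],[0,0,-0.02,0],[0,0,-0.04,0],[0,0,-0.06,0],[0,0,-0.06,0]]}}

```text
time: 4.1
tool_pos: [0.4724, 0.161, 0.1085]
tool_rot: [0.004, 0.222, 0.975, 0.002]
contact_force: [0.0, -0.1, -0.4]
gripper_width: 0.188
```

```bash
python3 st.py
```

```text
4.1 [0.4724 0.161  0.1085] ang 154.36453697519707 F [ 0.0379 -0.1016 -0.4363] T [0.0709 0.0085 0.0087] 0.1882043663048832
```

Gripped and lifted. Reference pose for the return: TCP (0.4689, 0.1597, 0.0437), angle 154.36°. Next is the pre-insertion spot, kept high.

Call:
{"name": "jog_arm", "arguments": {"targets": [[0.01,0.01,0,-0.5],[0.03,0.03,0,-1.2],[0.053,0.053,0,-2.2],[0.077,0.078,0,-3.2],[0.1,0.102,0,-4.1]]}}

```text
time: 4.52
tool_pos: [0.4221, 0.2965, 0.1027]
tool_rot: [-0.0, 0.187, 0.982, 0.0]
contact_force: [0.5, -0.2, -2.4]
gripper_width: 0.189
```

Call:
{"name": "jog_arm", "arguments": {"targets": [[0.02,0.018,0,0],[0.03,0.031,0,0],[0.033,0.031,0,0],[0.033,0.031,0,0],[0.033,0.031,0,0]]}}

```text
time: 4.93
tool_pos: [0.4036, 0.3356, 0.103]
tool_rot: [-0.0, 0.187, 0.982, -0.0]
contact_force: [0.2, -0.7, -1.9]
gripper_width: 0.191
```

```bash
python3 st.py; python3 snap.py w4 wrist; python3 snap.py t4 top; python3 snap.py s4 scene; python3 - <<'E'
from meas import *
im1,c1=load("w1")
u=np.array([.9304,-.3665,0]);n=np.array([.3665,.9304,0])
for v,r0,x0,r1,x1 in (("w1",203.5,322,260.5,324),("w2",209.5,437,265.5,437)):
    im,c=load(v); a=onz(c,[[x0,r0]],.022)[0];b=onz(c,[[x1,r1]],.078)[0]; print(v,"bush u ends",a@u,b@u,"n",a@n,b@n)
w,t,s=[cv2.imread(f"pics/{k}4.png") for k in "wts"]
print(w.shape)
cv2.imwrite("pics/v4.png",np.hstack([w[:,80:480],cv2.resize(s[150:290,170:303],(400,420),interpolation=cv2.INTER_CUBIC)]))
E
```

```text
4.9333 [0.4036 0.3356 0.103 ] ang 158.46100342719666 F [ 0.2406 -0.7015 -1.8512] T [ 0.0542  0.1385 -0.0217] 0.19076793159285096
4.9333 [0.4036 0.3356 0.103 ] [-0.0003  0.1869  0.9824 -0.0004] 0.19076793159285096 [ 0.2406 -0.7015 -1.8512]
4.9833 [0.4039 0.3353 0.1032] [-0.0002  0.1873  0.9823 -0.0003] 0.18921530161155928 [ 0.2315 -1.2784 -1.458 ]
5.0333 [0.4041 0.3352 0.1033] [-0.0001  0.1875  0.9823 -0.0002] 0.19294664608805254 [ 0.4639  0.9297 -2.0808]
w1 bush u ends 0.40710502228829254 0.4459262282052904 n 0.46931734029559996 0.4621054771161416
w2 bush u ends 0.4085247442974017 0.44536771880516307 n 0.4790076052856093 0.456514252859022
(420, 560, 3)
```

View pics/v4.png

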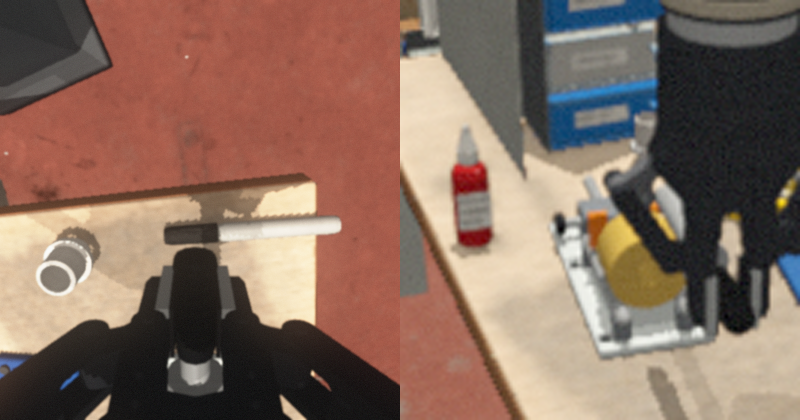

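The left view shows the handle held straight in the fingers. In the right one the arm hides the shaft from the scene camera. I'll look at the shaft from the top camera, with projected expectations.

```bash
python3 - <<'E'
from meas import *
u=np.array([.9304,-.3665,0]); T=np.array([.4041,.3354,.119])
im,c=load("t4"); ims,cs=load("s4")
for d in (45,90,136): print(d,proj(c,T+u*d/1e3),proj(cs,T+u*d/1e3))
x,y=proj(c,T+u*.1)[0].astype(int)
k=8
a=cv2.resize(im[y-40:y+40,x-40:x+40],(640,640),interpolation=cv2.INTER_NEAREST)[:600]
cv2.imwrite("pics/t4c.png",a); print(x-40,y-40,"scale 8")
E
```

```text
45 [[228.3022 286.7619]] [[270.4492 236.8894]]
90 [[237.936  259.9109]] [[263.2953 224.7031]]
136 [[247.6001 232.997 ]] [[256.6876 213.4405]]
200 214 scale 8
```

View pics/t4c.png

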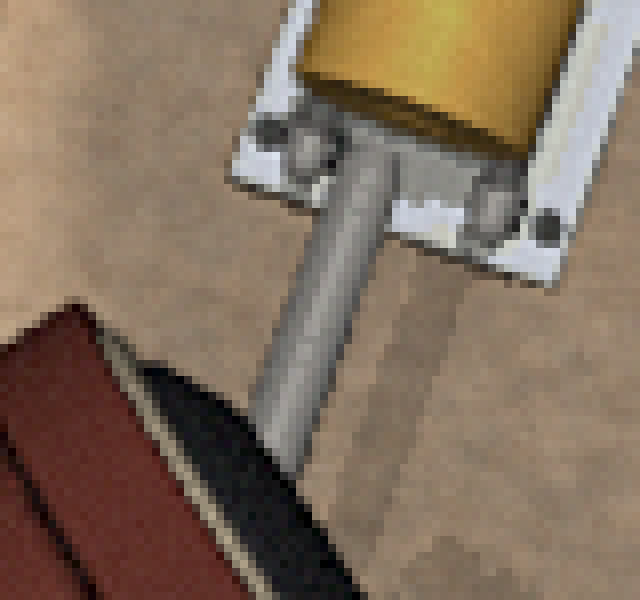

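The tip is at crop (378,150), which is pixel (247.2,232.7) against an expected (247.6,233.0), so the spindle sits as assumed. For lateral alignment, I'll cross-check the bush axis in the top view.

```bash
python3 - <<'E'
from meas import *
u=np.array([.9304,-.3665,0]);n=np.array([.3665,.9304,0])
im,c=load("t4"); im0=cv2.imread("pics/top0.png")
hsv=cv2.cvtColor(im0,cv2.COLOR_BGR2HSV)
m=np.zeros(im0.shape[:2],np.uint8); m[195:240,230:280]=cv2.inRange(hsv,(12,100,50),(32,255,255))[195:240,230:280]
pts=np.column_stack(np.nonzero(m))[:,::-1].astype(float)
cn=cv2.findContours(m,0,cv2.CHAIN_APPROX_NONE)[0]; cn=max(cn,key=len)[:,0,:].astype(float)
# silhouette edges: extreme tangential angles about axis: use n-coordinates of rays onto z=.05
W=onz(c,cn,.05); N=W@n; U=W@u
L=[];R=[]
for a in np.arange(.415,.445,.003):
    k=np.abs(U-a)<.003; L.append(N[k].max());R.append(N[k].min())
print("bush top: n left/right",np.round(L,4),np.round(R,4),"mid",(np.median(L)+np.median(R))/2)
# spindle in t4 per-row edges rows 240..268
b,g,r=[im[:,:,i].astype(int) for i in range(3)]
M=[]
for row in range(245,268):
    xs=[x for x in range(226,252)]; g1=np.abs(r[row]-b[row])<22; cc=np.flatnonzero(g1[228:252]&(r[row,228:252]>70))+228
    # largest run
    runs=np.split(cc,np.flatnonzero(np.diff(cc)>1)+1); q=max(runs,key=len); M.append(((q[0]+q[-1])/2,row,len(q)))
M=np.array(M); print(M[:, [0,2]].T); W=onz(c,M[:,:2],.119); print("spindle n",W@n)
E
```

```text
bush top: n left/right [0.4927 0.4927 0.4922 0.4924 0.4924 0.4925 0.4925 0.4927 0.4927 0.4923
 0.4924] [0.439  0.439  0.4391 0.4386 0.4386 0.4387 0.4387 0.4388 0.4388 0.4389
 0.4389] mid 0.4656789167465239
[[242.  242.  241.  241.  241.  240.  240.  239.5 239.  239.  238.  238.5
  238.  237.5 237.  237.  236.5 236.5 235.  235.5 235.  234.5 235.5]
 [  9.    9.    9.    9.    9.    9.    9.   10.    9.    9.    9.   10.
    9.   10.    9.    9.   10.   10.    9.   10.    9.    8.    8. ]]
spindle n [0.4621 0.4616 0.4626 0.462  0.4615 0.4624 0.4619 0.4621 0.4623 0.4618
 0.4627 0.4614 0.4616 0.4619 0.4621 0.4615 0.4617 0.4612 0.4629 0.4616
 0.4618 0.462  0.46  ]
```

Call:
{"name": "jog_arm", "arguments": {"targets": [[0,0.0044,0.015,0],[0,0.0044,0.035,0],[0,0.0044,0.055,0],[0,0.0044,0.0695,0],[0,0.0044,0.0695,0]]}}

```text
time: 5.5
tool_pos: [0.4034, 0.3379, 0.0306]
tool_rot: [-0.003, 0.188, 0.982, -0.002]
contact_force: [-0.2, 0.1, -1.8]
gripper_width: 0.187
```

Call:
{"name": "jog_arm", "arguments": {"targets": [[0,0,0,0],[0,0,0,0],[0,0,0,0]]}}

```text
time: 5.75
tool_pos: [0.4068, 0.3406, 0.036]
tool_rot: [0.001, 0.187, 0.982, 0.001]
contact_force: [0.8, 0.2, -1.4]
gripper_width: 0.186
```

```bash
python3 st.py; python3 snap.py s5 scene; python3 snap.py t5 top; python3 - <<'E'
from meas import *
t=load("t5")[0][180:300,200:300]; s=load("s5")[0][190:290,215:298]
cv2.imwrite("pics/v5.png",np.hstack([cv2.resize(t,(400,480),interpolation=cv2.INTER_CUBIC),cv2.resize(s,(398,480),interpolation=cv2.INTER_CUBIC)]))
E
```

```text
5.75 [0.4068 0.3406 0.036 ] ang 158.42497663064427 F [ 0.8312  0.2125 -1.3535] T [ 0.0185  0.0765 -0.0211] 0.1857187205886428
5.75 [0.4068 0.3406 0.036 ] [0.0011 0.1872 0.9823 0.001 ] 0.1857187205886428 [ 0.8312  0.2125 -1.3535]
5.8 [0.4066 0.3407 0.0359] [0.0011 0.1871 0.9823 0.001 ] 0.18834626711608252 [-0.0637  0.0175 -1.4913]
```

View pics/v5.png

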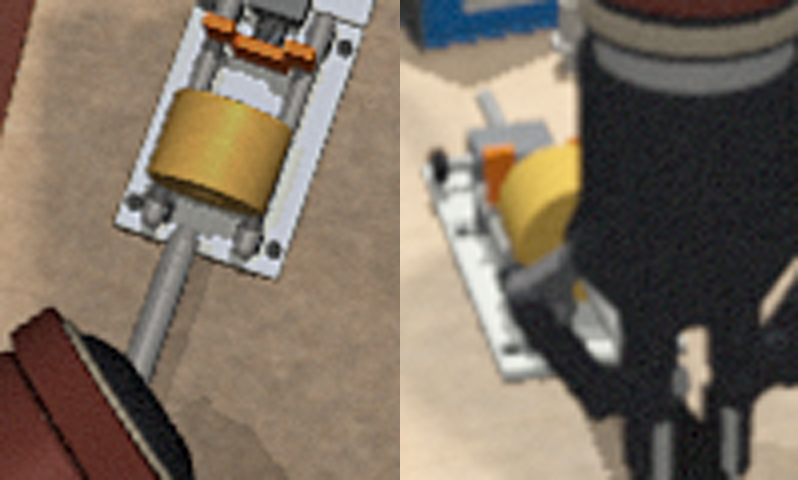

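The tip at (188,235) in the left crop lies on the bush's axis line. A precise check follows.

```bash
cat > chk.py <<'E'
import sys; from meas import *
u=np.array([.9304,-.3665,0]);n=np.array([.3665,.9304,0])
im,c=load(sys.argv[1]); hsv=cv2.cvtColor(im,cv2.COLOR_BGR2HSV)
m=np.zeros(im.shape[:2],np.uint8); m[190:240,230:280]=cv2.inRange(hsv,(12,100,50),(32,255,255))[190:240,230:280]
cn=max(cv2.findContours(m,0,cv2.CHAIN_APPROX_NONE)[0],key=len)[:,0,:].astype(float)
W=onz(c,cn,.05);N=W@n;U=W@u
for a in (.42,.43,.44):
    k=np.abs(U-a)<.004; print("bush n at",a,(N[k].max()+N[k].min())/2)
b,g,r=[im[:,:,i].astype(int) for i in range(3)]
M=[]
for row in range(246,268):
    g1=(np.abs(r[row]-b[row])<22)&(r[row]>70); cc=np.flatnonzero(g1[226:256])+226
    if len(cc)<4: continue
    q=max(np.split(cc,np.flatnonzero(np.diff(cc)>1)+1),key=len); M.append(((q[0]+q[-1])/2,row,len(q)))
M=np.array(M); W=onz(c,M[:,:2],.05); print("spindle u",W[[0,-1]]@u,"n",W@n,M[:,2])
E
python3 chk.py t5; python3 st.py
```

```text
bush n at 0.42 0.4656226594188831
bush n at 0.43 0.46558391952076017
bush n at 0.44 0.4657591043122552
spindle u [0.3733 0.3347] n [0.4682 0.4684 0.4678 0.4689 0.4674 0.4685 0.4687 0.4673 0.4684 0.4686
 0.468  0.4691 0.4685 0.4679 0.4689 0.4675 0.4686 0.4688 0.4674 0.4685
 0.4679 0.4681] [9. 8. 8. 8. 9. 9. 8. 9. 9. 8. 8. 8. 8. 8. 8. 9. 9. 8. 9. 9. 9. 8.]
5.85 [0.4065 0.3407 0.0358] ang 158.44535082764898 F [-0.3774 -0.3795 -2.    ] T [0.0725 0.1018 0.0373] 0.18573919501130623
```

Call:
{"name": "jog_arm", "arguments": {"targets": [[0,0,0,0],[0,0,0,0],[0,0,0,0]]}}

```text
time: 6.1
tool_pos: [0.4056, 0.3403, 0.0347]
tool_rot: [0.0, 0.187, 0.982, 0.0]
contact_force: [-0.4, 0.5, -1.9]
gripper_width: 0.188
```

Call:
{"name": "jog_arm", "arguments": {"targets": [[-0.006,-0.0008,0.0006,0],[-0.013,-0.0008,0.0006,0],[-0.02,-0.0008,0.0006,0],[-0.026,-0.0008,0.0006,0],[-0.03,-0.0008,0.0006,0]]}}

```text
time: 6.52
tool_pos: [0.4342, 0.328, 0.0338]
tool_rot: [0.0, 0.187, 0.982, 0.0]
contact_force: [-0.0, 0.4, -2.7]
gripper_width: 0.187
```

Call:
{"name": "jog_arm", "arguments": {"targets": [[0,0,0,0],[0,0,0,0],[0,0,0,0]]}}

```text
time: 6.77
tool_pos: [0.4329, 0.3284, 0.0336]
tool_rot: [-0.0, 0.187, 0.982, -0.0]
contact_force: [0.0, 0.2, -1.9]
gripper_width: 0.189
```

```bash
python3 st.py; python3 snap.py t6 top; python3 chk.py t6
```

```text
6.7667 [0.4329 0.3284 0.0336] ang 158.44648963652827 F [ 0.0095  0.1979 -1.8742] T [0.0075 0.0917 0.0339] 0.18884285300503753
6.7667 [0.4329 0.3284 0.0336] [-0.0002  0.187   0.9824 -0.0001] 0.18884285300503753 [ 0.0095  0.1979 -1.8742]
bush n at 0.42 0.4653771921308489
bush n at 0.43 0.46558391952076017
bush n at 0.44 0.4657591043122552
spindle u [0.3739 0.3695] n [0.4665 0.4651 0.4637 0.4631] [9. 6. 5. 5.]
```

The tip is about 10 mm inside with no force, so it has entered. Continuing.

Call:
{"name": "jog_arm", "arguments": {"targets": [[-0.007,0,0,0],[-0.015,0,0,0],[-0.023,0,0,0],[-0.031,0,0,0],[-0.038,0,0,0]]}}

```text
time: 7.23
tool_pos: [0.4696, 0.3141, 0.0338]
tool_rot: [0.0, 0.187, 0.982, 0.0]
contact_force: [0.9, -0.0, -2.1]
gripper_width: 0.184
```

Call:
{"name": "jog_arm", "arguments": {"targets": [[-0.006,0,0,0],[-0.013,0,0,0],[-0.02,0,0,0],[-0.026,0,0,0],[-0.03,0,0,0]]}}

```text
time: 7.65
tool_pos: [0.4971, 0.3031, 0.0337]
tool_rot: [0.0, 0.187, 0.982, 0.0]
contact_force: [0.4, -0.3, -1.4]
gripper_width: 0.184
```

```bash
cat >> st.py <<'E'
u=np.array([.9304,-.3665,0]);n=np.array([.3665,.9304,0]); p=s["tool_pos"]; print("u",np.dot(p,u),"n",np.dot(p,n),"Fu",np.dot(s["contact_force"],u))
E
python3 st.py; python3 snap.py t7 top; python3 chk.py t7|head -3
```

```text
7.65 [0.4971 0.3031 0.0337] ang 158.43257227631773 F [ 0.4457 -0.3364 -1.4039] T [0.0292 0.0843 0.0359] 0.18407958691537693
u 0.3514354278065689 n 0.4642441299713922 Fu 0.5379894900246782
7.65 [0.4971 0.3031 0.0337] [0.0001 0.1871 0.9823 0.    ] 0.18407958691537693 [ 0.4457 -0.3364 -1.4039]Traceback (most recent call last):
  File "chk.py", line 8, in <module>
    k=np.abs(U-a)<.004; print("bush n at",a,(N[k].max()+N[k].min())/2)
                                             ~~~~~~~~^^
    return umr_maximum(a, axis, None, out, keepdims, initial, where)
ValueError: zero-size array to reduction operation maximum which has no identity
```

```bash
python3 - <<'E'
from meas import *
u=np.array([.9304,-.3665,0]);n=np.array([.3665,.9304,0])
im,c=load("t5"); h=cv2.cvtColor(im,cv2.COLOR_BGR2HSV)
m=cv2.inRange(h,(3,140,60),(12,255,255)); m[:170]=0;m[205:]=0;m[:,:240]=0;m[:,290:]=0
p=np.column_stack(np.nonzero(m))[:,::-1].astype(float)
for z in (.06,.0385):
    W=onz(c,p,z); U=W@u;N=W@n; print(z,len(p),"u pct",np.percentile(U,[0,3,10,50,97]),"n",N.min(),N.max())
    for lo,hi in ((.43,.447),(.455,.475),(.483,.5)): 
        k=(N>lo)&(N<hi); print(lo,k.sum(),np.sort(U[k])[:6])
E
```

```text
0.06 78 u pct [0.4686 0.4692 0.4698 0.4735 0.4822] n 0.43921947675472633 0.4908749099736823
0.43 12 [0.4726 0.4726 0.4732 0.4732 0.4738 0.4743]
0.455 28 [0.4686 0.4692 0.4692 0.4692 0.4698 0.4698]
0.483 8 [0.4732 0.4743 0.4749 0.4772 0.4778 0.4806]
0.0385 78 u pct [0.473  0.4736 0.4742 0.478  0.4869] n 0.4410675859711751 0.4939830048849576
0.43 9 [0.4771 0.4777 0.4783 0.4789 0.4794 0.4806]
0.455 27 [0.473  0.473  0.4736 0.4736 0.4736 0.4742]
0.483 13 [0.4771 0.4777 0.4783 0.4789 0.4789 0.4795]
```

The yoke face is at u ≈ 0.472, so yoke contact should come about 36 mm further on. I'll advance 20 mm, then go in fine steps.

Call:
{"name": "jog_arm", "arguments": {"targets": [[-0.004,0,0,0],[-0.008,0,0,0],[-0.012,0,0,0],[-0.016,0,0,0],[-0.019,0,0,0]]}}

```text
time: 8.12
tool_pos: [0.5135, 0.2966, 0.0335]
tool_rot: [-0.001, 0.187, 0.982, -0.0]
contact_force: [-4.1, 1.7, 0.3]
gripper_width: 0.189
```

Call:
{"name": "jog_arm", "arguments": {"targets": [[-0.001,0,0,0],[-0.002,0,0,0],[-0.003,0,0,0],[-0.004,0,0,0],[-0.005,0,0,0]]}}

```text
time: 8.53
tool_pos: [0.5185, 0.2946, 0.0336]
tool_rot: [-0.0, 0.187, 0.982, -0.0]
contact_force: [-3.9, 1.6, -0.6]
gripper_width: 0.183
```

```bash
python3 st.py
```

```text
8.5333 [0.5185 0.2946 0.0336] ang 158.46274442280796 F [-3.8559  1.5703 -0.6038] T [ 0.2157  0.6438 -0.059 ] 0.18294179459675056
u 0.3744468938170598 n 0.46413403721068863 Fu -4.163046948541794
```

Fu is about −4.2 N, which means the bush is sliding with the shoulder seated on it. Fine steps next.

Call:
{"name": "jog_arm", "arguments": {"targets": [[-0.001,0,0,0],[-0.002,0,0,0],[-0.003,0,0,0],[-0.004,0,0,0],[-0.005,0,0,0]]}}

```text
time: 8.95
tool_pos: [0.5234, 0.2927, 0.0337]
tool_rot: [0.0, 0.187, 0.982, -0.0]
contact_force: [-4.0, 0.6, -0.8]
gripper_width: 0.185
```

Call:
{"name": "jog_arm", "arguments": {"targets": [[-0.001,0,0,0],[-0.002,0,0,0],[-0.002,0,0,0],[-0.003,0,0,0],[-0.003,0,0,0]]}}

```text
time: 9.37
tool_pos: [0.5262, 0.2916, 0.0337]
tool_rot: [0.0, 0.187, 0.982, -0.0]
contact_force: [-2.8, 0.8, -0.7]
gripper_width: 0.19
```

Call:
{"name": "jog_arm", "arguments": {"targets": [[-0.001,0,0,0],[-0.001,0,0,0],[-0.002,0,0,0],[-0.002,0,0,0],[-0.002,0,0,0]]}}

```text
time: 9.78
tool_pos: [0.528, 0.2909, 0.0337]
tool_rot: [0.0, 0.187, 0.982, -0.0]
contact_force: [-3.3, 0.9, -1.2]
gripper_width: 0.188
```

Call:
{"name": "jog_arm", "arguments": {"targets": [[-0.001,0,0,0],[-0.001,0,0,0],[-0.002,0,0,0],[-0.002,0,0,0],[-0.002,0,0,0]]}}

```text
time: 10.2
tool_pos: [0.5299, 0.2901, 0.0337]
tool_rot: [0.0, 0.187, 0.982, -0.0]
contact_force: [-3.0, -0.5, -1.2]
gripper_width: 0.189
```

Call:
{"name": "jog_arm", "arguments": {"targets": [[-0.001,0,0,0],[-0.001,0,0,0],[-0.002,0,0,0],[-0.002,0,0,0],[-0.002,0,0,0]]}}

```text
time: 10.62
tool_pos: [0.5318, 0.2894, 0.0337]
tool_rot: [0.0, 0.187, 0.982, -0.0]
contact_force: [-2.1, -0.0, -0.9]
gripper_width: 0.192
```

Call:
{"name": "jog_arm", "arguments": {"targets": [[-0.001,0,0,0],[-0.001,0,0,0],[-0.002,0,0,0],[-0.002,0,0,0],[-0.002,0,0,0]]}}

```text
time: 11.03
tool_pos: [0.5336, 0.2887, 0.0337]
tool_rot: [0.0, 0.187, 0.982, 0.0]
contact_force: [-3.0, 0.8, -0.7]
gripper_width: 0.188
```

Call:
{"name": "jog_arm", "arguments": {"targets": [[-0.001,0,0,0],[-0.001,0,0,0],[-0.002,0,0,0],[-0.002,0,0,0],[-0.002,0,0,0]]}}

```text
time: 11.45
tool_pos: [0.5347, 0.2883, 0.0335]
tool_rot: [-0.001, 0.187, 0.982, 0.0]
contact_force: [-5.8, 1.2, -0.5]
gripper_width: 0.187
```

Call:
{"name": "jog_arm", "arguments": {"targets": [[-0.001,0,0,0],[-0.001,0,0,0],[-0.001,0,0,0],[-0.001,0,0,0]]}}

```text
time: 11.78
tool_pos: [0.5351, 0.2882, 0.0334]
tool_rot: [-0.001, 0.187, 0.982, 0.0]
contact_force: [-6.8, 2.0, 0.6]
gripper_width: 0.188
```

Yoke contact: the force is up to about 7 N, at roughly 1–1.5 N per commanded mm. I'll press on to about 12 N.

Call:
{"name": "jog_arm", "arguments": {"targets": [[-0.001,0,0,0],[-0.001,0,0,0],[-0.002,0,0,0],[-0.002,0,0,0],[-0.002,0,0,0]]}}

```text
time: 12.2
tool_pos: [0.5358, 0.2879, 0.0333]
tool_rot: [-0.003, 0.187, 0.982, 0.0]
contact_force: [-12.0, 3.4, 2.4]
gripper_width: 0.183
```

```bash
python3 st.py
```

```text
12.2 [0.5358 0.2879 0.0333] ang 158.45954136360865 F [-12.0221   3.378    2.3827] T [ 0.5622  1.6835 -0.0753] 0.18345733389144508
u 0.39303383367087497 n 0.4642072688771881 Fu -12.423391994988636
```

Call:
{"name": "jog_arm", "arguments": {"targets": [[0,0,0,0],[0,0,0,0],[0,0,0,0]]}}

```text
time: 12.45
tool_pos: [0.5358, 0.2879, 0.0333]
tool_rot: [-0.003, 0.187, 0.982, 0.0]
contact_force: [-10.8, 2.9, 1.4]
gripper_width: 0.182
```

Call:
{"name": "jog_arm", "arguments": {"targets": [[-0.0005,0,0,0],[-0.0005,0,0,0],[-0.0005,0,0,0],[-0.0005,0,0,0],[-0.0005,0,0,0]]}}

```text
time: 12.87
tool_pos: [0.5359, 0.2878, 0.0332]
tool_rot: [-0.003, 0.187, 0.982, 0.0]
contact_force: [-13.0, 3.5, 3.3]
gripper_width: 0.188
```

Call:
{"name": "jog_arm", "arguments": {"targets": [[0,0,0,0],[0,0,0,0],[0,0,0,0],[0,0,0,0],[0,0,0,0]]}}

```text
time: 13.28
tool_pos: [0.5359, 0.2878, 0.0333]
tool_rot: [-0.003, 0.187, 0.982, 0.0]
contact_force: [-11.9, 3.6, 3.8]
gripper_width: 0.187
```

Call:
{"name": "jog_arm", "arguments": {"targets": [[0,0,0,0],[0,0,0,0],[0,0,0,0],[0,0,0,0],[0,0,0,0]]}}

```text
time: 13.7
tool_pos: [0.5359, 0.2878, 0.0333]
tool_rot: [-0.003, 0.187, 0.982, 0.0]
contact_force: [-12.4, 4.3, 3.0]
gripper_width: 0.187
```

```bash
python3 st.py; python3 snap.py w8 wrist; python3 snap.py s8 scene;python3 snap.py t8 top; python3 - <<'E'
from meas import *
w=load("w8")[0]; s=load("s8")[0][170:290,190:310]; t=load("t8")[0][130:250,210:330]
cv2.imwrite("pics/v8.png",np.hstack([cv2.resize(t,(400,400),interpolation=cv2.INTER_CUBIC),cv2.resize(s,(400,400),interpolation=cv2.INTER_CUBIC)]))
E
```

```text
13.7 [0.5359 0.2878 0.0333] ang 158.4610102378498 F [-12.4074   4.2653   2.9537] T [ 0.6217  1.8303 -0.0548] 0.1872027499425804
u 0.39309491569403493 n 0.4642053581881547 Fu -13.107052320124888
13.7 [0.5359 0.2878 0.0333] [-0.0032  0.1869  0.9824  0.    ] 0.1872027499425804 [-12.4074   4.2653   2.9537]
13.75 [0.5359 0.2878 0.0333] [-0.0032  0.1869  0.9824  0.    ] 0.1900566148888436 [-12.1472   3.8264   3.8678]
13.8 [0.5359 0.2878 0.0333] [-0.0032  0.1869  0.9824  0.    ] 0.18598662994203566 [-11.3863   3.7854   2.9941]
```

View pics/v8.png

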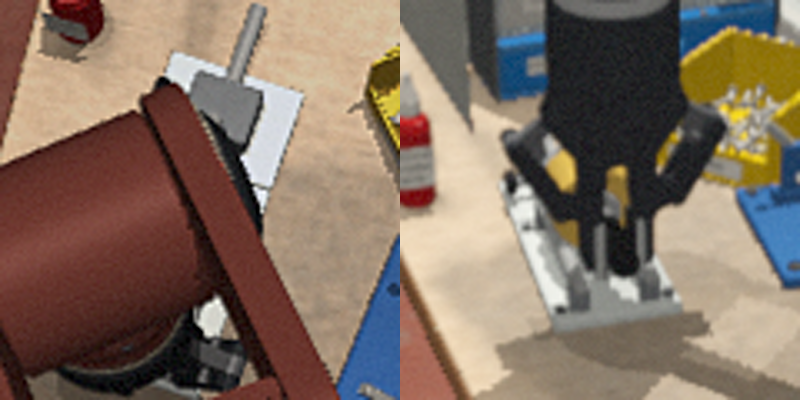

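The scene view shows the gripper straddling the cradle's near end with the handle between the fingers. The push held at about 12 N, but Fz rose to about +3.5 N: shoulder friction is pressing the bush down and adding drag. I'll raise the tool slightly so the yoke really gets the force.

Call:
{"name": "jog_arm", "arguments": {"targets": [[0,0,-0.0005,0],[0,0,-0.0005,0],[0,0,-0.001,0],[0,0,-0.001,0]]}}

```text
time: 14.18
tool_pos: [0.5363, 0.2876, 0.0338]
tool_rot: [-0.003, 0.187, 0.982, 0.0]
contact_force: [-9.1, 4.4, -1.0]
gripper_width: 0.186
```

```bash
python3 st.py
```

```text
14.1833 [0.5363 0.2876 0.0338] ang 158.4705062102542 F [-9.1294  4.4124 -1.0427] T [ 0.6712  1.4342 -0.0539] 0.1859938587816521
u 0.3935899419206993 n 0.4641413457350466 Fu -10.11111680048059
```

As expected, it crept 0.5 mm forward while the push fell, so the drag is relieved. I'll bring the push back to about 12 N, raising a little along with it.

Call:
{"name": "jog_arm", "arguments": {"targets": [[-0.0005,0,-0.0002,0],[-0.001,0,-0.0004,0],[-0.0015,0,-0.0006,0],[-0.0015,0,-0.0006,0],[-0.0015,0,-0.0006,0]]}}

```text
time: 14.6
tool_pos: [0.5372, 0.2872, 0.0339]
tool_rot: [-0.003, 0.187, 0.982, 0.0]
contact_force: [-9.2, 4.7, -2.2]
gripper_width: 0.184
```

```bash
python3 st.py
```

```text
14.6 [0.5372 0.2872 0.0339] ang 158.46998855781774 F [-9.2043  4.7443 -2.1719] T [0.8204 1.6042 0.0802] 0.1839672542906362
u 0.39451336277827653 n 0.4640956358473267 Fu -10.302469348369657
```

Call:
{"name": "jog_arm", "arguments": {"targets": [[-0.0005,0,-0.0001,0],[-0.001,0,-0.0002,0],[-0.0015,0,-0.0002,0],[-0.0015,0,-0.0002,0],[-0.0015,0,-0.0002,0]]}}

```text
time: 15.02
tool_pos: [0.5379, 0.2869, 0.0339]
tool_rot: [-0.004, 0.187, 0.982, 0.0]
contact_force: [-11.1, 5.0, -0.4]
gripper_width: 0.188
```

Call:
{"name": "jog_arm", "arguments": {"targets": [[0,0,0,0],[0,0,0,0],[0,0,0,0],[0,0,0,0],[0,0,0,0]]}}

```text
time: 15.43
tool_pos: [0.5378, 0.2869, 0.0339]
tool_rot: [-0.004, 0.187, 0.982, 0.0]
contact_force: [-11.6, 6.3, -0.6]
gripper_width: 0.187
```

```bash
python3 st.py
```

```text
15.4333 [0.5378 0.2869 0.0339] ang 158.46983029111402 F [-11.6123   6.3455  -0.5594] T [ 0.9485  1.8091 -0.0128] 0.18679056843168823
u 0.3952533337111677 n 0.4640763115172948 Fu -13.129680818101543
```

Call:
{"name": "jog_arm", "arguments": {"targets": [[0,0,0,0],[0,0,0,0],[0,0,0,0],[0,0,0,0],[0,0,0,0]]}}

```text
time: 15.85
tool_pos: [0.5378, 0.2869, 0.0339]
tool_rot: [-0.004, 0.187, 0.982, 0.0]
contact_force: [-11.6, 6.5, -1.3]
gripper_width: 0.187
```

Call:
{"name": "jog_arm", "arguments": {"targets": [[0.002,0,0,0],[0.004,0,0,0],[0.006,0,0,0],[0.008,0,0,0],[0.009,0,0,0]]}}

```text
time: 16.27
tool_pos: [0.5342, 0.2889, 0.0361]
tool_rot: [0.001, 0.187, 0.982, 0.0]
contact_force: [-0.8, 0.2, -2.2]
gripper_width: 0.187
```

```bash
python3 st.py
```

```text
16.2667 [0.5342 0.2889 0.0361] ang 158.46434580991854 F [-0.7781  0.2311 -2.2172] T [0.0265 0.114  0.0117] 0.18702028183724637
u 0.3911481979544872 n 0.46457630497569424 Fu -0.8086315088398959
```

Force released after more than 1 s at about 12–13 N. Now I lift slowly.

Call:
{"name": "jog_arm", "arguments": {"targets": [[0.001,0,-0.002,0],[0.002,0,-0.004,0],[0.002,0,-0.007,0],[0.002,0,-0.01,0],[0.002,0,-0.013,0]]}}

```text
time: 16.68
tool_pos: [0.5313, 0.2896, 0.0488]
tool_rot: [0.0, 0.187, 0.982, -0.0]
contact_force: [-0.0, 0.1, -4.8]
gripper_width: 0.189
```

```bash
python3 st.py
```

```text
16.6833 [0.5313 0.2896 0.0488] ang 158.44781168820933 F [-0.0114  0.0704 -4.7595] T [ 0.0526  0.2457 -0.0304] 0.18898917737825865
u 0.38816143362079264 n 0.46412892372285547 Fu -0.036383357599325074
```

Call:
{"name": "jog_arm", "arguments": {"targets": [[0,0,-0.008,0],[0,0,-0.018,0],[0,0,-0.03,0],[0,0,-0.042,0],[0,0,-0.05,0]]}}

```text
time: 17.1
tool_pos: [0.5323, 0.2901, 0.1014]
tool_rot: [0.001, 0.187, 0.982, 0.001]
contact_force: [0.0, 0.4, -5.2]
gripper_width: 0.189
```

Call:
{"name": "jog_arm", "arguments": {"targets": [[0,0,-0.008,0],[0,0,-0.014,0],[0,0,-0.016,0],[0,0,-0.016,0],[0,0,-0.016,0]]}}

```text
time: 17.52
tool_pos: [0.5309, 0.2896, 0.1141]
tool_rot: [-0.0, 0.187, 0.982, -0.0]
contact_force: [-0.7, -0.2, -5.5]
gripper_width: 0.187
```

```bash
python3 st.py; python3 snap.py s9 scene; python3 snap.py t9 top; python3 snap.py w9 wrist; python3 - <<'E'
from meas import *
s=load("s9")[0][130:290,190:350]; w=load("w9")[0][:,80:480]
cv2.imwrite("pics/v9.png",np.hstack([cv2.resize(w,(400,420)),cv2.resize(s,(400,420),interpolation=cv2.INTER_CUBIC)]))
E
```

```text
17.5167 [0.5309 0.2896 0.1141] ang 158.45352237826972 F [-0.7459 -0.2066 -5.5456] T [ 0.1069  0.286  -0.0626] 0.18718596064607992
u 0.3878227890590622 n 0.46399029840100753 Fu -0.6182577676662278
17.5167 [0.5309 0.2896 0.1141] [-0.0003  0.1869  0.9824 -0.0002] 0.18718596064607992 [-0.7459 -0.2066 -5.5456]
17.5667 [0.5307 0.2895 0.1137] [-0.0006  0.1869  0.9824 -0.0004] 0.1893374127277146 [ 0.0764 -0.3156 -4.021 ]
17.6167 [0.5306 0.2895 0.1135] [-0.0007  0.1869  0.9824 -0.0005] 0.1899232439274327 [ 0.2338  0.2792 -4.6445]
```

View pics/v9.png

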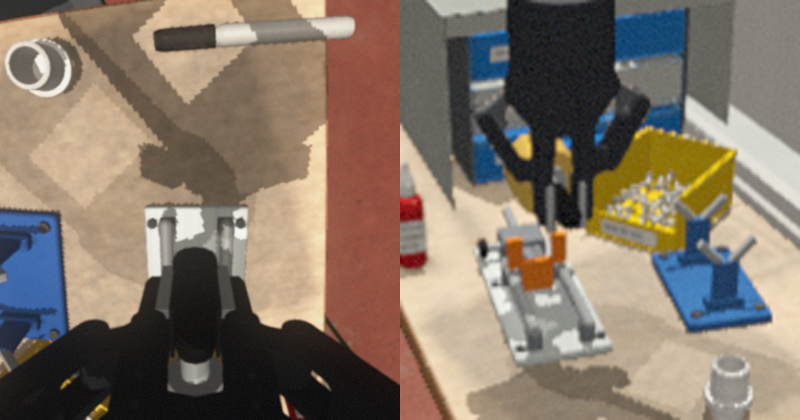

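The cradle is empty and the bush hangs on the spindle ahead of the gripper. I'll compare the handle's place in the grip between w4 and w9 to see if it slipped.

```bash
python3 - <<'E'
from meas import *
A=load("w4")[0];B=load("w9")[0]
g=[cv2.cvtColor(x,cv2.COLOR_BGR2GRAY).astype(int) for x in (A,B)]
for x in g: print("col 275 rows 240-262",x[240:262,275].tolist()); print("rows 345-405",x[345:405:2,275].tolist()); print("row300 edges", [c for c in range(240,310) if abs(x[300,c+1]-x[300,c-1])>25])
c=cams.get_calibration("wrist"); s=manip.state(); u=np.array([.9304,-.3665,0])
T=np.array(s["tool_pos"])
for dz,sl in ((.0163,0),(.0163,.003)): print(proj(c,[T+u*(d+sl)+[0,0,dz] for d in (-.023,.027,.040)]))
# with pitch 3deg droop
print(proj(c,[T+u*d+[0,0,.0163-d*.052] for d in (-.023,.027,.040)]))
E
```

```text
col 275 rows 240-262 [63, 68, 69, 97, 141, 156, 134, 85, 50, 37, 37, 36, 39, 36, 37, 35, 34, 37, 36, 32, 32, 36]
rows 345-405 [18, 21, 24, 26, 30, 27, 34, 28, 33, 46, 141, 181, 179, 181, 182, 182, 184, 184, 198, 175, 90, 66, 69, 67, 71, 56, 30, 19, 21, 19]
row300 edges [249, 250, 300, 301]
col 275 rows 240-262 [136, 135, 137, 133, 133, 126, 106, 73, 46, 37, 41, 37, 35, 41, 39, 41, 39, 36, 39, 37, 37, 38]
rows 345-405 [19, 19, 27, 29, 26, 27, 28, 26, 28, 61, 148, 162, 161, 163, 162, 161, 163, 177, 186, 151, 64, 57, 60, 63, 61, 51, 22, 19, 13, 17]
row300 edges [249, 250, 301]
[[273.4835 252.0144]
 [273.5805 351.1996]
 [273.604  373.22  ]]
[[273.4896 258.6824]
 [273.586  356.4068]
 [273.6093 378.1052]]
[[273.4691 253.3097]
 [273.5942 349.0676]
 [273.6232 369.9199]]
```

No slip, since the edges match within half a pixel. Now I carry it over the stand.

Call:
{"name": "jog_arm", "arguments": {"targets": [[0.001,-0.008,0,0.3],[0.002,-0.024,0,0.8],[0.004,-0.043,0,1.4],[0.005,-0.062,0,2.0],[0.006,-0.082,0,2.6]]}}

```text
time: 18.08
tool_pos: [0.4945, 0.2146, 0.114]
tool_rot: [-0.0, 0.209, 0.978, -0.0]
contact_force: [0.1, -1.3, -4.1]
gripper_width: 0.19
```

```bash
python3 st.py
```

```text
18.0833 [0.4945 0.2146 0.114 ] ang 155.83835908692976 F [ 0.0994 -1.2989 -4.1453] T [ 0.1326  0.2613 -0.0102] 0.18967658044029478
u 0.3814557521731075 n 0.3808715760162279 Fu 0.5685309731059803
```

Call:
{"name": "jog_arm", "arguments": {"targets": [[0,-0.02,0,0.5],[0.001,-0.038,0,1.0],[0.001,-0.052,0,1.5],[0.001,-0.0615,0,1.5],[0.001,-0.0615,0,1.5]]}}

```text
time: 18.5
tool_pos: [0.4686, 0.1585, 0.1142]
tool_rot: [-0.0, 0.223, 0.975, -0.0]
contact_force: [0.2, -0.7, -4.7]
gripper_width: 0.189
```

Call:
{"name": "jog_arm", "arguments": {"targets": [[0,0,0,0],[0,0,0,0],[0,0,0,0],[0,0,0,0],[0,0,0,0]]}}

```text
time: 18.92
tool_pos: [0.4696, 0.1604, 0.1145]
tool_rot: [-0.0, 0.222, 0.975, 0.0]
contact_force: [0.5, 0.8, -4.6]
gripper_width: 0.188
```

```bash
python3 st.py
```

```text
18.9167 [0.4696 0.1604 0.1145] ang 154.39836583003935 F [ 0.5288  0.8495 -4.6002] T [0.1034 0.2245 0.0013] 0.1877464305083628
u 0.37814827832119535 n 0.32132205084050813 Fu 0.18070257036973986
```

Call:
{"name": "jog_arm", "arguments": {"targets": [[0,-0.0008,0.01,0],[0,-0.0008,0.024,0],[0,-0.0008,0.038,0],[0,-0.0008,0.05,0],[0,-0.0008,0.055,0]]}}

```text
time: 19.33
tool_pos: [0.4673, 0.159, 0.0567]
tool_rot: [-0.002, 0.222, 0.975, -0.001]
contact_force: [-0.7, -1.0, -4.9]
gripper_width: 0.184
```

Call:
{"name": "jog_arm", "arguments": {"targets": [[0,0,0,0],[0,0,0,0],[0,0,0,0],[0,0,0,0],[0,0,0,0]]}}

```text
time: 19.75
tool_pos: [0.4698, 0.1593, 0.0605]
tool_rot: [0.001, 0.222, 0.975, 0.0]
contact_force: [-0.1, 0.4, -4.3]
gripper_width: 0.188
```

```bash
python3 st.py
```

```text
19.75 [0.4698 0.1593 0.0605] ang 154.35581413131405 F [-0.1233  0.3855 -4.3339] T [0.0933 0.2125 0.0005] 0.18791296206769104
u 0.3787437754709073 n 0.32042384568683197 Fu -0.25601157387467877
```

Call:
{"name": "jog_arm", "arguments": {"targets": [[0.0005,0,0.003,0],[0.0005,0,0.006,0],[0.0005,0,0.009,0],[0.0005,0,0.012,0],[0.0005,0,0.013,0]]}}

```text
time: 20.17
tool_pos: [0.4684, 0.1594, 0.0459]
tool_rot: [-0.0, 0.222, 0.975, -0.0]
contact_force: [-0.4, 0.6, -3.0]
gripper_width: 0.185
```

Call:
{"name": "jog_arm", "arguments": {"targets": [[0,0,0.001,0],[0,0,0.001,0],[0,0,0.002,0],[0,0,0.002,0],[0,0,0.002,0]]}}

```text
time: 20.58
tool_pos: [0.469, 0.1595, 0.0448]
tool_rot: [0.0, 0.222, 0.975, 0.0]
contact_force: [0.3, 0.9, -3.1]
gripper_width: 0.185
```

```bash
python3 st.py
```

```text
20.5833 [0.469  0.1595 0.0448] ang 154.36307622269757 F [ 0.3498  0.9101 -3.1226] T [0.1572 0.0804 0.052 ] 0.18548500562384515
u 0.3778675693625742 n 0.3203175111308609 Fu -0.008130995875185808
```

Call:
{"name": "jog_arm", "arguments": {"targets": [[0,0,0.0006,0],[0,0,0.0012,0],[0,0,0.0012,0],[0,0,0.0012,0],[0,0,0.0012,0]]}}

```text
time: 21.0
tool_pos: [0.469, 0.1595, 0.0438]
tool_rot: [0.0, 0.222, 0.975, 0.0]
contact_force: [-1.4, 1.0, 1.9]
gripper_width: 0.186
```

```bash
python3 st.py; python3 snap.py t10 top; python3 snap.py s10 scene; python3 snap.py w10 wrist; python3 - <<'E'
from meas import *
s=load("s10")[0][150:290,260:400]; w=load("w10")[0][:,80:480]
cv2.imwrite("pics/v10.png",np.hstack([cv2.resize(w,(400,420)),cv2.resize(s,(400,420),interpolation=cv2.INTER_CUBIC)]))
E
```

```text
21.0 [0.469  0.1595 0.0438] ang 154.35831377497206 F [-1.4173  0.9526  1.9079] T [0.1868 0.2275 0.0866] 0.1859645617364234
u 0.37791990864186237 n 0.3202769971822053 Fu -1.6678195272158227
21.0 [0.469  0.1595 0.0438] [0.0003 0.2219 0.9751 0.0001] 0.1859645617364234 [-1.4173  0.9526  1.9079]
21.05 [0.469  0.1595 0.0438] [0.0003 0.2219 0.9751 0.0002] 0.18691961055760786 [-1.0285  0.9721  2.529 ]
21.1 [0.469  0.1595 0.0438] [0.0003 0.2219 0.9751 0.0002] 0.18626416819054906 [-2.9152  0.8756  3.1892]
```

View pics/v10.png

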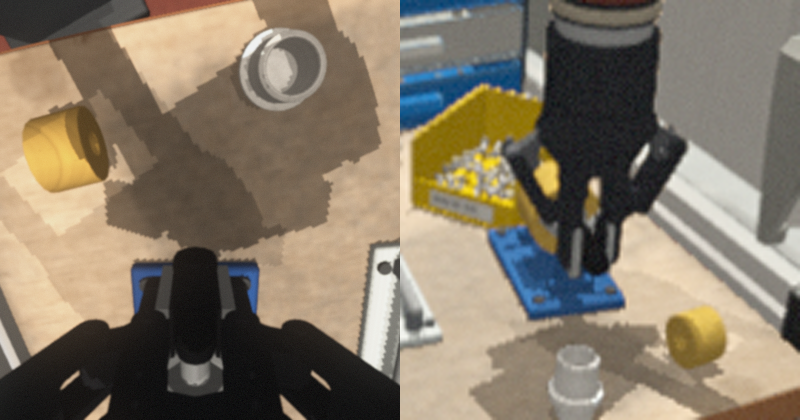

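The spindle is back at its original pose, with the forks now carrying the load (Fz positive), so I release.

Call:
{"name": "jog_arm", "arguments": {"targets": [[0,0,0,0],[0,0,0,0],[0,0,0,0],[0,0,0,0],[0,0,0,0]], "fingers": 0.5}}

```text
time: 21.57
tool_pos: [0.4687, 0.1593, 0.0432]
tool_rot: [0.0, 0.222, 0.975, -0.0]
contact_force: [0.1, 0.2, -0.4]
gripper_width: 0.503
```

Call:
{"name": "jog_arm", "arguments": {"targets": [[0,0,-0.005,0],[0,0,-0.02,0],[0,0,-0.05,0],[0,0,-0.08,0],[0,0,-0.11,0]]}}

```text
time: 21.98
tool_pos: [0.4682, 0.1593, 0.1545]
tool_rot: [-0.0, 0.222, 0.975, -0.0]
contact_force: [0.3, -0.1, 0.3]
gripper_width: 0.504
```

Call:
{"name": "jog_arm", "arguments": {"targets": [[0,0.03,-0.02,0],[0,0.06,-0.05,0],[0,0.1,-0.05,0],[0,0.12,-0.05,0],[0,0.12,-0.05,0]]}}

```text
time: 22.4
tool_pos: [0.522, 0.2707, 0.2047]
tool_rot: [0.001, 0.221, 0.975, 0.001]
contact_force: [0.6, -1.4, 0.2]
gripper_width: 0.501
```

```bash
python3 st.py; python3 snap.py t11 top; python3 snap.py w11 wrist; python3 - <<'E'
from meas import *
t=load("t11")[0][170:310,270:410]; w=load("w11")[0][120:400,60:340]
cv2.imwrite("pics/v11.png",np.hstack([cv2.resize(t,(400,400),interpolation=cv2.INTER_CUBIC),cv2.resize(w,(400,400),interpolation=cv2.INTER_CUBIC)]))
E
```

```text
22.4 [0.522  0.2707 0.2047] ang 154.52157071828967 F [ 0.6428 -1.423   0.1701] T [-0.0201  0.0111  0.0067] 0.5007472711282601
u 0.3864408266966397 n 0.44321900899318056 Fu 1.1196134756834135
22.4 [0.522  0.2707 0.2047] [0.001  0.2205 0.9754 0.0012] 0.5007472711282601 [ 0.6428 -1.423   0.1701]
22.45 [0.521  0.269  0.2038] [0.0002 0.2209 0.9753 0.0001] 0.4976455923959326 [ 0.6098 -0.483  -0.3459]
```

The viewing limit is reached, so I check numerically against the starting top picture.

```bash
python3 - <<'E'
from meas import *
A=cv2.imread("pics/top0.png");B,c=load("t11")
for im in (A,B):
    b,g,r=[im[:,:,i].astype(int) for i in range(3)]
    m=np.zeros(r.shape,np.uint8); m[250:290,305:340]=((r<65)&(b-r<8))[250:290,305:340]
    n,l,s,ce=cv2.connectedComponentsWithStats(m); i=1+np.argmax(s[1:,4]); print("handle",s[i],ce[i],onz(c,[ce[i]],.06))
    h=cv2.cvtColor(im,cv2.COLOR_BGR2HSV); q=cv2.inRange(h,(15,100,50),(30,255,255)); q[:205]=0;q[260:]=0;q[:,:310]=0;q[:,370:]=0
    n,l,s,ce=cv2.connectedComponentsWithStats(q)
    if n>1: i=1+np.argmax(s[1:,4]); print("brass near stand",s[i],ce[i],onz(c,[ce[i]],.075))
    st=((np.abs(r-b)<25)&(r>100)); st[:195]=0; st[212:]=0; st[:,:340]=0; st[:,358:]=0; yy,xx=np.nonzero(st); print("tip region",len(xx),xx.mean(),yy.mean(),yy.min())
d=cv2.absdiff(A,B).max(2)[80:320,170:420]; print("diff px total",(d>40).sum())
for nm,(x0,x1,y0,y1) in dict(bin=(320,412,122,195),bottle=(220,245,112,148),cup1=(268,298,300,328),cup2=(320,345,100,130),marker=(170,245,285,315)).items():
    print(nm,(cv2.absdiff(A,B).max(2)[y0:y1,x0:x1]>40).sum())
# seat point expected
p=np.array([.469,.1596,.06])+.065*np.array([.9016,-.4326,0]); print("seat",p,proj(c,[p,p+[0,0,.028]]))
E
```

```text
handle [315 254  20  30 301] [324.6578 268.6279] [[0.4723 0.1598 0.06  ]]
tip region 101 349.36633663366337 205.6039603960396 198
handle [311 250  16  14 134] [318.3284 255.6493] [[0.495  0.1693 0.06  ]]
brass near stand [329 218  28  33 526] [343.5323 232.6749] [[0.5305 0.1251 0.075 ]]
tip region 120 349.14166666666665 205.39166666666668 198
diff px total 24238
bin 1201
bottle 255
cup1 765
cup2 96
marker 1135
seat [0.5276 0.1315 0.06  ] [[338.9829 235.829 ]
 [340.7278 233.3764]]
```

Call:
{"name": "jog_arm", "arguments": {"targets": [[0.02,0.035,-0.01,0],[0.04,0.07,-0.02,0],[0.06,0.105,-0.03,0],[0.08,0.14,-0.03,0],[0.1,0.17,-0.03,0]]}}

```text
time: 22.92
tool_pos: [0.5041, 0.4651, 0.2345]
tool_rot: [0.001, 0.222, 0.975, 0.001]
contact_force: [1.2, -0.3, -0.3]
gripper_width: 0.497
```

Call:
{"name": "jog_arm", "arguments": {"targets": [[0.03,0.02,0,0],[0.06,0.04,0,0],[0.08,0.06,0,0],[0.08,0.06,0,0],[0.08,0.06,0,0]]}}

```text
time: 23.33
tool_pos: [0.4571, 0.5527, 0.2328]
tool_rot: [-0.0, 0.221, 0.975, -0.001]
contact_force: [0.7, -0.6, -0.1]
gripper_width: 0.5
```

```bash
python3 snap.py t12 top; python3 - <<'E'
from meas import *
A=cv2.imread("pics/top0.png");B,c=load("t12")
u=np.array([.9016,-.4326,0]);n=np.array([.4326,.9016,0])
for im in (A,B):
    b,g,r=[im[:,:,i].astype(int) for i in range(3)]
    m=np.zeros(r.shape,np.uint8); m[250:290,305:340]=((r<65)&(b-r<8))[250:290,305:340]
    _,l,s,ce=cv2.connectedComponentsWithStats(m); i=1+np.argmax(s[1:,4]); print("handle",s[i],ce[i])
    h=cv2.cvtColor(im,cv2.COLOR_BGR2HSV); q=cv2.inRange(h,(15,100,50),(30,255,255)); q[:205]=0;q[260:]=0;q[:,:310]=0;q[:,370:]=0
    k,l,s,ce=cv2.connectedComponentsWithStats(q)
    if k>1: 
        i=1+np.argmax(s[1:,4]); yy,xx=np.nonzero(l==i); W=onz(c,np.c_[xx,yy],.075); print("brass",s[i],ce[i],"u",(W@u).min(),(W@u).max(),"n",(W@n).min(),(W@n).max())
p=np.array([.469,.1596,.06]); print("expected seat u",p@u+.065,"axis n",p@n)
D=cv2.absdiff(A,B).max(2)
for nm,(x0,x1,y0,y1) in dict(bin=(320,412,122,195),bottle=(220,245,112,148),cup1=(268,298,300,328),cup2=(320,345,100,130),marker=(170,245,285,315),handle=(310,336,250,285)).items(): print(nm,(D[y0:y1,x0:x1]>40).sum())
E
python3 st.py
```

```text
23.3333 [0.4571 0.5527 0.2328] [-0.0001  0.2212  0.9752 -0.0007] 0.5003892354563034 [ 0.6861 -0.5565 -0.0857]
handle [315 254  20  30 301] [324.6578 268.6279]
handle [315 252  20  32 304] [324.6546 268.5164]
brass [321 218  36  33 772] [338.9573 233.1891] u 0.396378157891759 0.443183818087116 n 0.32247067488040687 0.37587736073843686
expected seat u 0.41880744 axis n 0.34678475999999997
bin 0
bottle 0
cup1 0
cup2 0
marker 0
handle 2
23.3833 [0.4578 0.5518 0.2329] ang 154.35062117726662 F [ 1.142  -0.5481 -0.1833] T [-0.0075 -0.0179  0.0195] 0.49952791333316005
u 0.2236903676040033 n 0.681192237215658 Fu 1.2634387648976528
```

The handle is back on its starting pixels, the bush sits near the seat point, and the bystanders have not changed. Handing in.

```bash
python3 -c "
from plant import manip
print(manip.job_done())"
```

```text
the job is handed in; nothing more can be done
None
```

The job is handed in at about 23 s of the 72 s allowed. The spindle is back in its stand with the bush hanging on it between the forks. The handing-in gave no verdict, so what follows rests on my own checks.

**What was done:** I took the spindle by the handle and slid it through the bush. The bush dragged at about 3–4 N until it met the yoke. I held about 12–13 N for over a second, then lifted the bush clear, laid the spindle back at its original grasp pose and let go.

**Last checks:**
- **Spindle:** the handle is within 0.2 px of where it started in the top view, and in an earlier check the tip area was too.
- **Bush:** its centre in the top view is about 1 mm along the axis from the expected seat point. Sideways it reads 2–3 mm off, which is about the top camera's bias.
- **Bystanders:** no changed pixels around any of them.
- **Arm:** well clear, touching nothing.

**What disagreed or stayed uncertain:**
- **First push:** this also pressed the bush down (vertical force +3 N), so part of it went into rail friction. I raised the tool slightly and pushed again; the yoke force of roughly 9–10 N is estimated from its yield, not measured.
- **Camera offset:** the wrist and top cameras differed by 1–2 mm sideways, and I split the difference.
- **Last picture:** the 12-picture limit stopped me viewing the final scene, so the end state was checked by numbers only.

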